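# Draw a long cabinet handle slantwise out of a half-covered tray

### The arm

A 7-joint arm with a two-finger parallel gripper is mounted at the origin on the work surface. World frame = base frame: x ahead of the robot, y to its left, z up, the work surface at z = 0. Lengths are in m, angles in rad, forces in N, time in s.
With the tool pointing down it reaches from about 0.4 to 0.875 m from the base axis. Payload 19.3 kg.
Tool frame: the origin (TCP) lies on the centre line of the jaws, within the pads' length; the fingertips stand 8 mm ahead of it and the grasp point (between the pads) lies 11 mm behind it; z points along the fingers, y is the line along which they close (so a half turn about z gives the same grasp; the last joint's range is limited). The gripper opens to 85 mm and grips with 20 to 120 N. Pads are 22 mm wide; open, the fingers measure 114 mm over their backs; the gripper's body (76 mm by 85 mm) begins 54 mm behind the grasp point. The pads swing forward as they close: fully open they stand 13 mm farther back than shut.
Start: joints at [-0.07, 0.521, -0.036, 1.599, 0.021, 1.021, -0.113], TCP at [0.625, -0, 0.239] pointing down, gripper open.
Joint ranges: [-2.91, 2.91], [-0.3, 2.13], [-1.5, 1.42], [0.17, 2.43], [-1.26, 4.41], [0.16, 1.93], [-2.52, 2.52]. Speed limits (rad/s): [1.89, 1.89, 2.39, 2.39, 3.01, 3.01, 3.01].

### API

Orientations are given as [roll, pitch, yaw] about the fixed x, y, z axes, in that order (R = Rz(yaw) Ry(pitch) Rx(roll)).
In Python, from workcell import status, grab_frame, camera_params, bot, search_frame, silhouettes gives the robot as it stands.
- The arm moves only by the shell command python3 -m creep 'ROWS' [FORCE]. ROWS is JSON, a list of rows, each a list of 5 numbers: the shift along the tool's x, y, z in units of 60 mm (1.0 is 60 mm), then the turn about the tool's z in units of 8 degrees (1.0 is 8 degrees), then the opening, from 0 (shut) to 1 (fully open). In form: [[x, y, z, twist, hand], ...]. A call has 1 to 5 rows; each row is the pose to reach, as a shift and turn from the pose commanded when the call began, along the tool's axes at that moment; what a row does not reach only later rows make up. A row lasts 1/8 s, in which the tool goes at most 62.5 mm and 10.7 degrees, less where a joint would pass 70% of its speed; a pose out of reach is approached as far as the arm can. A call with a gripper value outside its range is refused whole. The fingers move at their own pace and stop on an object; FORCE is the grip in N (left out, the last holds). Time passes only in rows, so rows that repeat a pose let the fingers close. It gives the time, the measured TCP pose, the force, the opening and the grip force at its end, in the units of the state.
- status.observe(): the state, without advancing time (a new reading comes with each control period).
- grab_frame(name): name is "scene" or "side" or "wrist"; returns the picture (480x640x3 uint8, blue, green, red); there is no depth.
- camera_params(name): a dict with "K" (3x3 intrinsics, pixels), "k1" (the pictures are not rectified: a ray, as slopes to the right and down, at radius r is drawn at 1 + k1 r^2 times it, then the intrinsics apply), "rvec" (rotation vector, rad) and "tvec" (3), from world to camera coordinates, as OpenCV has them; the wrist camera has in their place "tool_from_camera" (4x4, takes a point from camera to tool coordinates, whose origin is the TCP and whose axes are the flange's). Camera axes: x right, y down, z forward; pixel columns grow to the right and rows downward; lengths in m; the calibration is good to about 2 mm. A picture is of the moment at which its call begins: read the wrist's pose just before it. camera_params takes no time and is no camera call.
- bot.job_done(): hands the job in; it is judged then, once.
Trained networks look in the newest picture that a camera, given by its name, has taken for a name from the list of things; names that differ only in an ending like _2 or _b are one class to them, and where a whole thing is asked for, a point or a joint stands for the part that bears it (a point fixed in the world has none). Each returns a list of dicts, best first, with "p" (0 to 1); they miss things now and then, are a little off and sometimes report something else, mostly with a low value. They report only what shows in the picture. A call takes as long as a camera call. They do not tell look-alikes from the thing itself.
- search_frame(camera, name): "extent" ([left, top, right, bottom] as shares, 0 to 1, of the picture: columns of its width, rows of its height, round what is visible of it).
- silhouettes(camera, name): "mask" (480x640 bool, what is visible of it) and "extent" ([left, top, right, bottom] as shares, 0 to 1, of the picture: columns of its width, rows of its height, round what is visible of it).
The state is a dict: "clock": time; "qpos": joint angles; "qd": joint speeds; "joint_efforts": joint torques, N m; "position": TCP position; "tool_rot": TCP orientation; "force": force on the tool from outside, world axes, zero at the start; "moment": the same for the moment, N m; "grip_width": finger opening in m; "finger_force": force on a finger pad.
Only numpy, scipy, OpenCV 4.12 (cv2) and the standard library are available. Lean on these libraries where they do the work, as an engineer would, in place of code of your own. Each camera call takes 0.05 s, during which the arm holds its last target. There are 200 camera calls.

### The job

Take the long chrome cabinet handle out of the lower tray of the green tower: bring its uncovered end up first and draw it slantwise out through the opening that the upper tray leaves. Leave the tower standing where it is and the other things on the table undisturbed. Finish while still gripping the handle, holding all of it still in the air at least 5 cm higher than the top of the tower and touching nothing but the gripper.

Things in the scene. Friction and masses are not known exactly. Their poses are not given: they have to be found in the camera images.
- tower: Green plastic two-tier stacking tray tower in one piece, loose on the table, 0.9 kg, 214 mm long (x) by 132 wide (y). Origin: centre of its underside; z up. Lower tray: inside 206 x 124 mm, floor and walls 4 mm thick, rim at height 58 mm. The upper tray sits on it from x = +12 mm to the +x end: underside at 58, floor top at 62, rim (top of the tower) at 98 mm.
- tower_mouth (a point): Centre of the opening of the lower tray, level with its rim (58 mm). Only this part of the lower tray is open from above: 115 mm along the tower's x (from -103 to +12 mm), 124 mm along its y.
- handle: Long chrome cabinet handle, 0.08 to 0.2 kg, lying on its side on the lower tray's floor, roughly along the tower's x, -x half in the opening, +x half under the upper tray. A straight bar 180 (x) x 12 (y) x 16 mm (z, height); two feet at x = -80 and +80 mm, 12 mm long in x, 16 high, stick out 24 mm from the bar to +y. Origin: middle of the bar's underside.
- handle_front (a point): Middle of the bar's -x end face, 8 mm above its underside: the uncovered end.
- handle_rear (a point): Middle of the bar's +x end face, 8 mm above its underside: the end under the upper tray.
- magnet: Bystander: dark steel bar magnet 50 x 18 x 12 mm, loose in the upper tray. Origin: centre of its underside.
- jar: Bystander: glass jar with a closed steel lid, 64 mm across and 85 mm high, standing beside the covered part of the tower. Origin: centre of its underside.
- screwdriver: Bystander: screwdriver with a black rubber handle, lying on the table along its x. Origin: underside.
- short_handle: Bystander: short chrome cabinet handle, 108 mm long, 14 mm high, lying on the table. Origin: middle of its bar's underside.
- bracket: Bystander: steel angle bracket, legs 60 x 22 x 3 mm, one lying and one upright, beside the covered part of the tower. Origin: centre of its underside.
- tape: Bystander: grey tape measure 66 x 36 x 62 mm standing on the table. Origin: centre of its underside.
Things that resemble listed ones, but are neither listed nor needed, are in the scene too. What is shaped like the handle but orange or pink is not meant.

How it is judged:
On the way:
1. the handle slants through the opening: its front end is above the lower tray's rim while its rear end is still below it (z of handle_front in the frame of tower above 0.07 m and z of handle_rear in the frame of tower below 0.052 m), for 0.1 s.
At the end, for the whole second after the job is handed in: The gripper holds the handle (over 1 N) in the air and at rest (under 30 mm/s and 0.3 rad/s), the middles of both its ends more than 145 mm above the table, not touching tower or jar; the tower stands upright within 25 mm of where it was (height (world z) of each of handle_front, handle_rear above 0.145 m and contact force between handle and the fingers above 1 N and contact force between handle and tower below 0.1 N and contact force between handle and jar below 0.1 N and linear speed of handle below 0.03 m/s and angular speed of handle below 0.3 rad/s and distance of tower from where it was at the start of the episode below 0.025 m and angle between tower's own z axis and vertical below 0.05 rad); the arm keeps its last pose, push and grip.
It fails at once if the tower is shoved more than 25 mm or tipped more than about 10 degrees (distance of tower from where it was at the start of the episode above 0.025 m or angle between tower's own z axis and vertical above 0.18 rad).
It fails at once if a bystander is moved more than 30 mm (the magnet 40 mm) (distance of magnet from where it was at the start of the episode above 0.04 m or distance of any of jar, screwdriver, short_handle, bracket, tape from where it was at the start of the episode above 0.03 m).
It also fails if it takes over 42 s, if anything falls off the work surface, if the arm or the gripper's body presses on something with over 40 N, if the wrist force passes 120 N, or if a joint passes its speed limit or range.

## Working session

There is one attempt and no reset: what is moved stays moved. The work goes in short steps, Python scripts to look and compute and a shell command to move; the robot and the scene stay as the last step left them, time stands still between calls to the robot, and variables do not carry over. Pictures are saved under pics/ and viewed, at most 10 in all, crops included, and the job is handed in when it is done.

```bash
mkdir -p pics; ls; cat > h.py <<'E'
import numpy as np, cv2
from workcell import status, grab_frame, camera_params, bot, search_frame, silhouettes
E
python3 - <<'E'
from h import *
for c in ("scene","side"):
    cv2.imwrite(f"pics/{c}0.png",grab_frame(c))
    for n in ("tower","handle","magnet","jar","bracket"):
        for d in silhouettes(c,n)[:3]:
            print(c,n,round(d["p"],2),np.round(np.array(d["extent"])*[640,480,640,480]))
    p=camera_params(c);R=cv2.Rodrigues(np.array(p["rvec"]))[0];print(c,"pos",-R.T@np.array(p["tvec"]))
s=status.observe();print({k:np.round(v,3) for k,v in s.items()})
E
```

```text
pics
scene tower 0.91 [343. 215. 448. 291.]
scene tower 0.49 [374. 224. 381. 235.]
scene handle 0.79 [436. 206. 467. 243.]
scene handle 0.62 [486. 260. 508. 305.]
scene handle 0.6 [284. 222. 331. 253.]
scene magnet 0.54 [411. 236. 430. 244.]
scene jar 0.9 [415. 257. 447. 298.]
scene bracket 0.66 [375. 223. 381. 235.]
scene pos [ 1.69147247 -0.509863    0.86317765]
side tower 0.58 [261. 255. 348. 356.]
side handle 0.97 [331. 392. 462. 438.]
side handle 0.69 [324. 174. 367. 202.]
side handle 0.58 [369. 247. 449. 275.]
side magnet 0.57 [297. 293. 308. 305.]
side jar 0.67 [230. 282. 266. 338.]
side bracket 0.95 [374. 291. 396. 339.]
side pos [0.45669995 0.68535199 0.58162919]
{'clock': np.float64(0.6), 'qpos': array([-0.07 ,  0.521, -0.036,  1.6  ,  0.021,  1.021, -0.113]), 'qd': array([ 0.   ,  0.001, -0.   ,  0.001,  0.001,  0.002,  0.001]), 'joint_efforts': array([ 3.0000e-03, -9.2650e+01,  1.9790e+00, -3.7016e+01,  1.8000e-02,
        2.0000e-03,  0.0000e+00]), 'position': array([ 0.625, -0.   ,  0.239]), 'tool_rot': array([-3.142,  0.   ,  1.571]), 'force': array([0.094, 0.619, 0.228]), 'moment': array([-0.002, -0.043, -0.025]), 'finger_force': np.float64(0.0), 'grip_width': np.float64(0.086)}
```

```bash
python3 - <<'E'
import cv2,numpy as np
a=cv2.imread("pics/scene0.png")[170:350,260:530]; b=cv2.imread("pics/side0.png")[160:460,200:500]
a=cv2.resize(a,(400,267),interpolation=3);b=cv2.resize(b,(400,400),interpolation=3)
a=cv2.resize(cv2.imread("pics/scene0.png")[190:320,320:520],(800,520),interpolation=3)
b=cv2.resize(cv2.imread("pics/side0.png")[160:460,180:580],(800,600),interpolation=3)
cv2.imwrite("pics/a.png",a);cv2.imwrite("pics/b.png",b)
E
```

```text
(no output)
```

View pics/a.png

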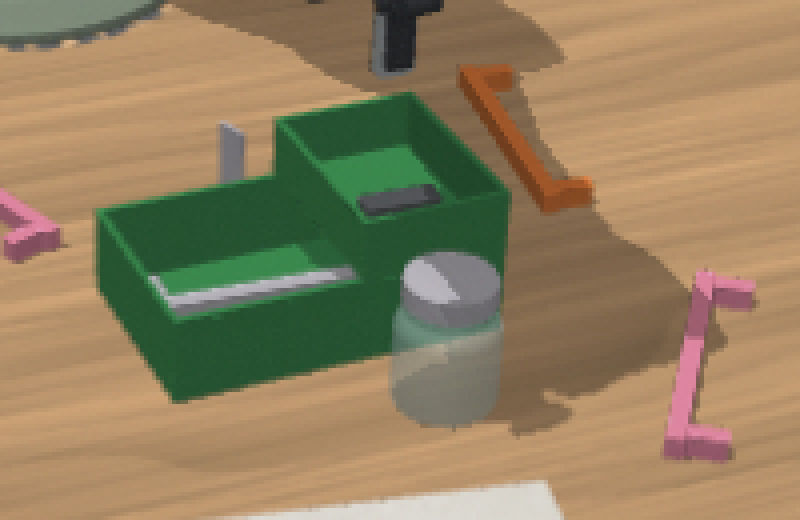

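View pics/b.png

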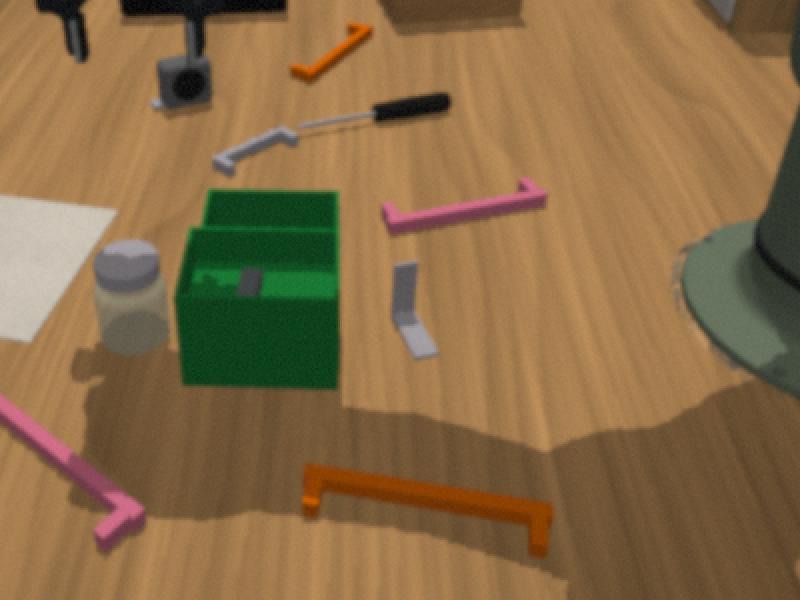

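The scene view shows the tower with its open end at left (crop 98..178, 210..400), the chrome handle's front end near (170,300), and the jar and bracket beside the covered part. The side view shows only the covered end. I'll fit the tower pose from the corner pixels.

```bash
cat >> h.py <<'E'
from scipy.optimize import least_squares
def proj(P,c,T=None):
    p=camera_params(c);P=np.atleast_2d(P).astype(float)
    if c=="wrist":
        W=np.linalg.inv(T@np.array(p["tool_from_camera"])); q=P@W[:3,:3].T+W[:3,3]
    else: q=P@cv2.Rodrigues(np.array(p["rvec"]))[0].T+np.array(p["tvec"]).ravel()
    s=q[:,:2]/q[:,2:]; s=s*(1+p["k1"]*(s**2).sum(1,keepdims=True)); K=np.array(p["K"])
    return s*[K[0,0],K[1,1]]+[K[0,2],K[1,2]]
def tf(pose,P,z=0):
    x,y,a=pose;c,s=np.cos(a),np.sin(a);P=np.atleast_2d(P)
    return np.c_[x+c*P[:,0]-s*P[:,1],y+s*P[:,0]+c*P[:,1],P[:,2]+z]
def toolT():
    from scipy.spatial.transform import Rotation as Ro
    s=status.observe();T=np.eye(4);T[:3,:3]=Ro.from_euler("xyz",s["tool_rot"]).as_matrix();T[:3,3]=s["position"];return T
E
python3 - <<'E'
from h import *
L,Wd=.107,.066
P=np.array([[-L,Wd,.058],[-L,-Wd,.058],[-L,-Wd,0],[.012,Wd,.098],[L,Wd,.098],[L,-Wd,.098],[.012,-Wd,.098]])
U=np.array([[98,210],[178,316],[180,402],[275,120],[412,93],[509,196],[362,222]])/4+[320,190]
# side: crop x2 offset(180,160)
P2=np.array([[L,Wd,.098],[L,-Wd,.098],[L,Wd,0],[L,-Wd,0]])
U2=np.array([[340,296],[180,298],[338,388],[182,384]])/2+[180,160]
f=lambda v:np.r_[(proj(tf(v,P),"scene")-U).ravel(),(proj(tf(v,P2),"side")-U2).ravel()]
r=least_squares(f,[.65,0,1.57]);print(r.x,np.round(r.fun,1))
g=lambda v:f(v)[:14]
r1=least_squares(g,r.x);print(r1.x,np.round(r1.fun,1))
E
```

```text
[0.52353638 0.01473024 1.60261025] [-1.1 -0.3 -0.5  1.3 -1.   0.3 -0.9 -1.1 -0.9 -1.5  0.4 -2.2  1.1 -0.5
  0.4  1.3 -3.  -0.6  0.3 -0.1  0.5  0.8]
[0.52601701 0.01500783 1.58435463] [-0.5 -0.3 -0.8  1.5 -1.3  0.5  0.1 -0.7  0.4 -0.8  1.  -1.2  1.2  0.1]
```

```bash
python3 -m creep '[[-0.5,-0.5,0,0,0.5],[-1,-1.0,0,0,0.5],[-1,-1.0,0,0,0.5],[-1,-1,0,0,0.5]]' 20; python3 - <<'E'
from h import *
T=toolT();im=grab_frame("wrist");cv2.imwrite("pics/w1.png",im);np.save("T1.npy",T)
print(T.round(3)); print(np.round(camera_params("wrist")["tool_from_camera"],3))
for n in ("tower","handle"):
    for d in silhouettes("wrist",n)[:3]:
        print(n,round(d["p"],2),np.round(np.array(d["extent"])*[640,480,640,480])); 
        if n=="handle": print(cv2.minAreaRect(np.argwhere(d["mask"])[:,::-1].astype(np.float32)))
E
```

```text
clock: 1.1
position: [0.5654, -0.0596, 0.2395]
tool_rot: [3.141, -0.0, 1.571]
force: [1.3, 0.2, -0.6]
grip_width: 0.0426
finger_force: 0.0
[[-0.     1.     0.001  0.565]
 [ 1.     0.     0.    -0.06 ]
 [ 0.     0.001 -1.     0.24 ]
 [ 0.     0.     0.     1.   ]]
[[ 0.001 -0.956 -0.294  0.074]
 [ 1.     0.     0.001 -0.   ]
 [-0.001 -0.294  0.956 -0.135]
 [ 0.     0.     0.     1.   ]]
tower 0.57 [136.   1. 357. 256.]
handle 0.72 [227.  94. 274. 229.]
((249.04364013671875, 160.93032836914062), (42.20975112915039, 129.54518127441406), 2.337306022644043)
```

View pics/w1.png

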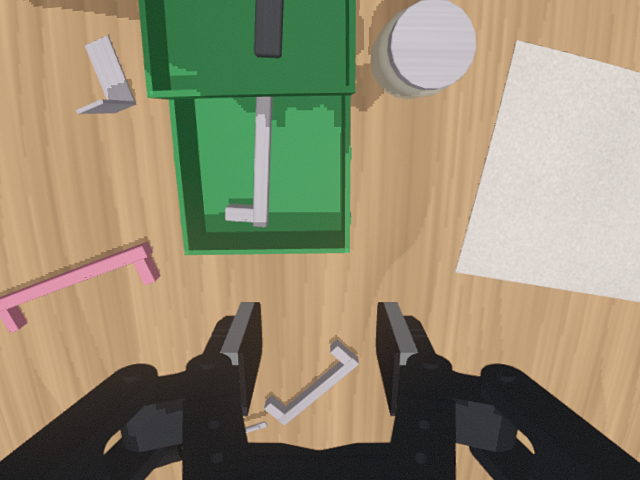

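Wrist view: the lower tray's rim corners are at about (185,255) and (349,252), with the upper tray edge at row ~94. The bar runs from (260,226) to (264,97) with its foot at left (226,213), well clear of both walls. Next, the exact positions.

```bash
python3 - <<'E'
from h import *
T=np.load("T1.npy")
P=np.array([[-.107,.066,.058],[-.107,-.066,.058],[.012,.066,.098],[.012,-.066,.098]])
U=np.array([[185,255],[348,252],[147,97],[355,93.]])
r=least_squares(lambda v:(proj(tf(v,P),"wrist",T)-U).ravel(),[.525,.015,1.59]);print("tower",r.x.round(4),r.fun.round(1))
H=np.array([[-.09,-.006,.016],[-.09+.016,.030,.016],[-.086,.030,.016]])
m=silhouettes("wrist","handle")[0]["mask"]
# bar centreline from mask rows 110..195
rows=np.arange(110,196,5); mid=np.array([[ (np.flatnonzero(m[y]).min()+np.flatnonzero(m[y]).max())/2,y] for y in rows])
wid=[np.ptp(np.flatnonzero(m[y]))+1 for y in rows];print(wid)
ys,xs=np.nonzero(m);print("bottom",ys.max(),xs[ys>=ys.max()-1].mean(),"left",xs.min(),ys[xs<=xs.min()+1].mean())
from numpy.linalg import inv
def ray(u,z):
    f=lambda q:(proj([[q[0],q[1],z]],"wrist",T)-u).ravel()
    return least_squares(f,[.55,-.05]).x
A=np.array([ray(u,.016) for u in mid[[0,-1]]]);F=ray([xs[ys>=ys.max()-1].mean(),ys.max()],.020)
d=A[0]-A[1];print("bar pts",A.round(4),"yaw",np.arctan2(d[1],d[0]),"front",F.round(4))
t=r.x;c,s=np.cos(t[2]),np.sin(t[2]);R=np.array([[c,s],[-s,c]])
print("front in tower",R@(F-t[:2]),[ (R@(a-t[:2])).round(4) for a in A])
E
```

```text
tower [0.5224 0.0148 1.5836] [-1.2 -0.3  1.2  0.8 -0.1  0.3  0.1 -0.5]
[np.int64(17), np.int64(17), np.int64(16), np.int64(14), np.int64(15), np.int64(15), np.int64(15), np.int64(15), np.int64(14), np.int64(16), np.int64(16), np.int64(16), np.int64(16), np.int64(16), np.int64(16), np.int64(15), np.int64(16), np.int64(16)]
bottom 226 260.0 left 226 212.72
bar pts [[ 0.5208  0.0179]
 [ 0.5155 -0.0528]] yaw 1.4956771845822463 front [ 0.5146 -0.0794]
front in tower [-0.09413674  0.00905991] [array([0.0031, 0.0016]), array([-0.0676,  0.0078])]
```

```bash
python3 -m creep '[[0.2,-0.81,0,0.54,0.4],[0.2,-0.81,0.9,0.54,0.4],[0.2,-0.81,1.8,0.54,0.4],[0.2,-0.81,2.4,0.54,0.4],[0.2,-0.81,2.4,0.54,0.4]]' 20; python3 - <<'E'
from h import *
T=toolT();cv2.imwrite("pics/w2.png",grab_frame("wrist")); print(proj([[.517,-.0475,.02],[.5146,-.0794,.02]],"wrist",T),T.round(3)[:3,3])
E
```

```text
clock: 1.92
position: [0.5152, -0.0476, 0.0934]
tool_rot: [-3.137, 0.0, 1.496]
force: [-0.6, 0.3, 0.9]
grip_width: 0.0337
finger_force: 0.0
[[322.37150474 260.33313003]
 [322.15464508 315.39047246]] [ 0.515 -0.048  0.093]
```

View pics/w2.png

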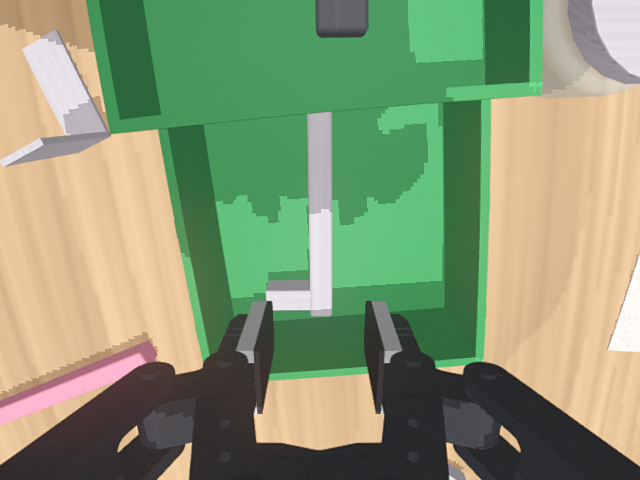

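The bar's end shows at (320,316), against a predicted (322,315), and the tool is aligned. Descend and grip.

```bash
python3 -m creep '[[0,0.02,0.6,0,0.4],[0,0.02,1.1,0,0.4],[0,0.02,1.26,0,0.4],[0,0.02,1.26,0,0.4],[0,0.02,1.26,0,0.25]]' 20; python3 -m creep '[[0,0,0,0,0],[0,0,0,0,0],[0,0,0,0,0],[0,0,0,0,0],[0,0,0,0,0]]' 20
```

```text
clock: 2.6
position: [0.5184, -0.0482, 0.0211]
tool_rot: [3.14, -0.0, 1.495]
force: [0.1, 1.0, 0.5]
grip_width: 0.0216
finger_force: 0.0
clock: 3.22
position: [0.5182, -0.0482, 0.0209]
tool_rot: [3.14, -0.0, 1.496]
force: [-2.4, 0.3, 12.5]
grip_width: 0.0115
finger_force: 21.8
```

```bash
python3 -m creep '[[0,0,-0.15,0,0],[0,0,-0.3,0,0],[-0.02,0,-0.45,0,0],[-0.05,0,-0.6,0,0],[-0.05,0,-0.6,0,0]]' 20; python3 - <<'E'
from h import *
a=grab_frame("wrist");b=grab_frame("scene")
b=cv2.resize(b[190:310,330:460],(520,480),interpolation=3)
cv2.imwrite("pics/w3.png",cv2.resize(np.hstack([a,b]),(800,331),interpolation=cv2.INTER_AREA))
E
```

```text
clock: 3.85
position: [0.5177, -0.0514, 0.0565]
tool_rot: [3.14, -0.0, 1.495]
force: [-0.5, -0.1, -1.9]
grip_width: 0.0112
finger_force: 19.9
```

View pics/w3.png

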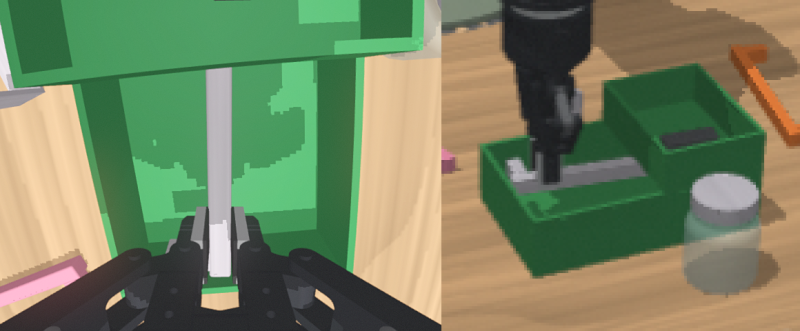

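```bash
python3 -m creep '[[0,0,-0.1,0,0],[0,0,-0.2,0,0],[0,0,-0.3,0,0],[0,0,-0.4,0,0],[0,0,-0.4,0,0]]' 20; python3 - <<'E'
from h import *
print(search_frame("scene","tower")[:1])
b=grab_frame("scene");a=grab_frame("wrist")
b=cv2.resize(b[190:310,330:460],(520,480),interpolation=3)
cv2.imwrite("pics/w4.png",cv2.resize(np.hstack([a,b]),(800,331),interpolation=cv2.INTER_AREA))
E
```

```text
clock: 4.58
position: [0.5176, -0.0512, 0.0802]
tool_rot: [3.141, 0.0, 1.495]
force: [0.3, 0.3, -2.3]
grip_width: 0.0113
finger_force: 19.5
[{'extent': [0.5388, 0.4492, 0.6983, 0.609], 'p': 0.6}]
```

View pics/w4.png

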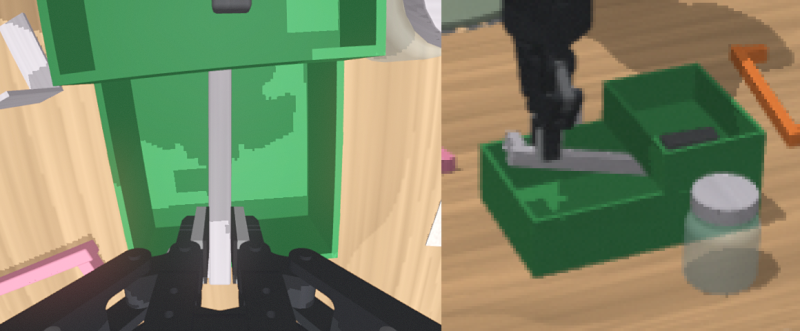

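The bar now tilts with its front up and the tower hasn't moved. Continue lifting, then draw it out along the slant.

```bash
python3 -m creep '[[0,0,-0.12,0,0],[-0.05,0,-0.24,0,0],[-0.1,0,-0.36,0,0],[-0.15,0,-0.45,0,0],[-0.15,0,-0.45,0,0]]' 20;  python3 -m creep '[[-0.2,0,-0.1,0,0],[-0.4,0,-0.2,0,0],[-0.4,0,-0.2,0,0]]' 20; python3 - <<'E'
from h import *
b=grab_frame("scene");a=grab_frame("wrist")
b=cv2.resize(b[190:310,330:460],(520,480),interpolation=3)
cv2.imwrite("pics/w5.png",cv2.resize(np.hstack([a,b]),(800,331),interpolation=cv2.INTER_AREA))
E
```

```text
clock: 5.35
position: [0.5169, -0.0605, 0.1072]
tool_rot: [3.141, 0.0, 1.495]
force: [-0.5, -0.7, -2.0]
grip_width: 0.0113
finger_force: 19.5
clock: 5.72
position: [0.515, -0.0855, 0.1192]
tool_rot: [3.141, 0.0, 1.493]
force: [-0.1, 0.4, -1.2]
grip_width: 0.011
finger_force: 19.6
```

View pics/w5.png

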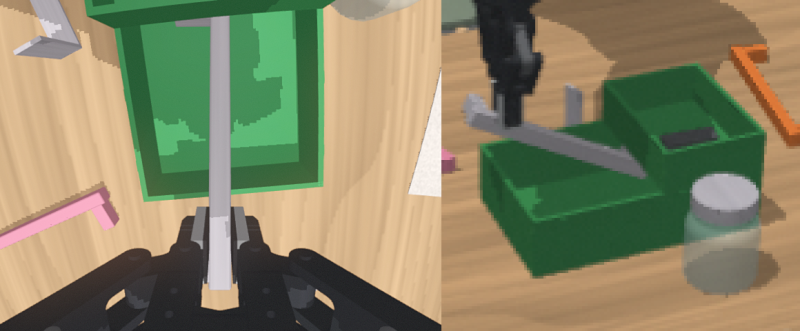

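```bash
python3 -m creep '[[-0.2,0,-0.1,0,0],[-0.4,0,-0.2,0,0],[-0.6,0,-0.3,0,0],[-0.8,0,-0.4,0,0],[-0.8,0,-0.4,0,0]]' 20;  python3 -m creep '[[0,0,-0.3,0,0],[0,0,-0.7,0,0],[0,0,-1.1,0,0],[0,0,-1.5,0,0],[0,0,-1.9,0,0]]' 20; python3 -m creep '[[0,0,-0.4,0,0],[0,0,-0.8,0,0],[0,0,-1.2,0,0],[0,0,-1.5,0,0],[0,0,-1.6,0,0]]' 30; python3 -m creep '[[0,0,0,0,0],[0,0,0,0,0],[0,0,0,0,0],[0,0,0,0,0],[0,0,0,0,0]]' 40;  python3 - <<'E'
from h import *
b=grab_frame("scene");a=grab_frame("side")
cv2.imwrite("pics/w6.png",np.hstack([cv2.resize(a[40:400,180:480],(400,480)),cv2.resize(b[60:310,270:470],(384,480))]))
s=status.observe();print(s["position"],np.abs(s["qd"]).max())
E
```

```text
clock: 6.45
position: [0.5113, -0.1331, 0.1432]
tool_rot: [3.141, 0.0, 1.494]
force: [-0.5, 0.4, -2.0]
grip_width: 0.0111
finger_force: 19.6
clock: 7.08
position: [0.5112, -0.1314, 0.2573]
tool_rot: [-3.141, -0.0, 1.496]
force: [0.1, -0.5, -1.4]
grip_width: 0.011
finger_force: 19.6
clock: 7.7
position: [0.5115, -0.1315, 0.3533]
tool_rot: [3.141, -0.0, 1.496]
force: [0.8, 0.5, -1.9]
grip_width: 0.0111
finger_force: 33.7
clock: 8.32
position: [0.5112, -0.1319, 0.3526]
tool_rot: [-3.141, -0.0, 1.495]
force: [-0.6, -0.3, -1.5]
grip_width: 0.0105
finger_force: 41.1
[ 0.51125114 -0.13185085  0.35265911] 0.0034385105357397708
```

View pics/w6.png

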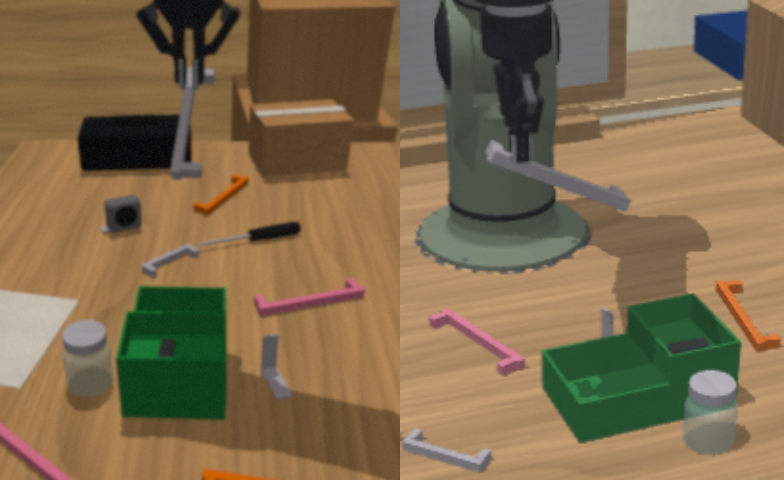

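The handle is held slanted in the air: lower end ≈0.27 m, well above the tower. The tower and the other things are in place, so I'll hand it in.

```bash
python3 -c "
from h import *
print(bot.job_done())"
```

```text
the job is handed in; nothing more can be done
None
```

I drew the chrome handle out of the lower tray slantwise, front end first, and handed the job in with it gripped still, its lower end about 0.27 m above the table; in the last pictures the tower and the other things in view looked undisturbed, but the hand-in returned no verdict.

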